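# Open the combination padlock on the carver's tool chest and hold it up

### The job

Take the combination padlock off the carving chest: turn its dial, feeling it click from notch to notch, until the white pointer stands at the red mark, then pull the shackle fully out, away from the lock's body, and lift the opened lock straight off the hooked keeper. Finish while still holding the lock in the gripper, at rest, dial facing up and shackle still open, about 15 cm above the chest lid and clear of everything; do not put it down or let go. Leave the tools, stone and tins lying around where they are.

Things in the scene. Friction and masses are not known exactly. Their poses are not given: they have to be found in the camera images.
- chest: Fixed wooden tool chest 268 x 368 mm, 100 mm high, light lid with two dark straps; origin at the centre of its underside, z up. Steel cradle lugs 10 mm high on the lid hold the lock's body with about 1.7 mm play: at its front and rear faces near the corners, and at its sides near the rear (local x 16 to 28 mm). From local x -25 to +14 mm its sides are free for fingers.
- keeper (a point): Tip of the fixed steel keeper's hook arm, 23 mm above the lid, 81 mm before the chest's centre (local -x). The post stands inside the shackle loop (local x -41 to -33 mm); its arm, 14 mm wide, 20 to 26 mm above the lid, runs from local x -32 to -81 mm over the bow of the closed shackle. With the shackle fully out the loop clears the arm and the lock lifts straight up.
- lock: Loose blue padlock, about 0.4 kg, lying dial up on the lid at the chest's centre, turned as the chest. Body 54 mm (x) x 60 mm (y) x 26 mm thick; origin at the centre of its underside; z up through the dial; the shackle leaves its local -x face (roughly towards the robot). A red mark lies on the upper face at that edge. Can be gripped across y (60 mm).
- dial (a joint): Angle of the black dial in rad: 0 with the white pointer at the red mark, positive counter-clockwise from above; starts at 0.5 to 2.6, so turn it clockwise. Stops at -0.7 and 2.75. Clicks into a notch every 0.524 rad (30 degrees), one at 0; a click takes about 0.07 N m; let go, the dial settles within 0.07 rad of a notch. Only in the notch at 0 does the shackle come out.
- dial_grip (a point): Middle of the dial's grip bar, on the dial axis 43.5 mm above the lock's underside; turns with the dial. The bar is 10 mm wide, 36 mm long along its local x, and stands from 34 to 53 mm above the lock's underside, on a disc of radius 20 mm. The white pointer is the end of the bar at local -x.
- shackle (a joint): How far the steel shackle is pulled out of the lock's body, in m: 0 closed, 0.026 fully open (stop). Slides along the lock's local -x with about 3 N friction and stays where it is left.
- shackle_grip (a point): Midway between the two shackle legs, 17 mm from the loop's outer end, moving with the shackle; closed, 52 mm from the lock's origin along local -x. The legs are 8 mm round bars, 40 mm over their outsides (grip them across local y from outside), centre line 13 mm above the lock's underside; the closed loop is 34 mm long and 24 mm wide inside.
- rasp: Bystander: rasp with green handle, 220 mm long, lying on the lid's right part; origin at mid-length underneath.
- chip: Bystander: flat stone chip 45 x 32 x 14 mm on the lid's left part; origin under its centre.
- mallet: Bystander: wooden mallet, head 85 x 130 x 85 mm, on the table to the left; origin near the joint of handle and head, at the underside.
- stone: Bystander: grey worked stone 130 x 85 x 92 mm on the table to the right; origin under its centre.
- tin: Bystander: blue tin, radius 38, 120 mm high; origin under its centre.
- jar: Bystander: jar with red cap, radius 35, 90 mm high; origin under its centre.
- brush: Bystander: 200 mm brush on the table to the left; origin under its middle.
There are look-alikes about, which are no part of the job. What is shaped like the lock but orange or pink is not meant.

How it is judged:
By the outcome, as a careful person would: the job done as asked, in the order asked, and still so for the second after the job is handed in, while the arm keeps its last pose, push and grip.
It also fails if it takes over 72 s, if anything falls off the work surface, if the arm or the gripper's body presses on something with over 40 N, if the wrist force passes 120 N, or if a joint passes its speed limit or range.

### The arm

A 6-joint arm with a two-finger parallel gripper is mounted at the origin on the work surface. World frame = base frame: x ahead of the robot, y to its left, z up, the work surface at z = 0. Lengths are in mm, angles in degrees, forces in N, time in s.
With the tool pointing down it reaches from about 350 to 850 mm from the base axis. Payload 8.1 kg.
Tool frame: the origin (TCP) lies at the very end of the fingers, on their centre line; the grasp point (between the pads) lies r.tcp_to_grasp behind it (r.tcp_to_grasp is the distance from the TCP to the grasp point, in mm); z points along the fingers, y is the line along which they close (so a half turn about z gives the same grasp; the last joint's range is limited). The gripper opens to 85 mm and grips with 20 to 120 N. Pads are 22 mm wide; open, the fingers measure 114 mm over their backs; the gripper's body (76 mm by 85 mm) begins 54 mm behind the grasp point. The pads swing forward as they close: fully open they stand 13 mm farther back than shut.
Start: joints at [-75.883, 7.471, 85.268, -0, 87.261, -4.893], TCP at [195.467, -567.272, 231.292] pointing down, gripper open.
Joint ranges: [-169.43, 169.43], [-51.17, 129.36], [1.28, 143.12], [-76.62, 256.62], [0, 156.53], [-152.29, 152.29]. Speed limits (degrees/s): [136.94, 136.94, 159.86, 180, 180, 180].

### API

Orientations are given as [roll, pitch, yaw] about the fixed x, y, z axes, in that order (R = Rz(yaw) Ry(pitch) Rx(roll)).
In Python, from bench import sense, viewer, order, r gives the robot as it stands.
- The arm moves only by the tool carry_out, never from a script. Its argument "increments" is one flat list of numbers, 7 for each row, row after row: the shift along the tool's x, y, z as a fraction of full scale, then the turn, a rotation vector about the tool's x, y, z as a fraction of full scale, then the opening, from -1 (shut) to 1 (fully open). A call has exactly 10 rows; each row is the pose to reach, as a shift and turn from the pose commanded when the call began, along the tool's axes at that moment, turning the shorter way round; what a row does not reach only later rows make up. Full scale, the value 1, is 400 mm for a shift and 2 pi rad for a turn. A row lasts 1/8 s, in which the tool goes at most 62.5 mm and 10.7 degrees, less where a joint would pass 70% of its speed; a pose out of reach is approached as far as the arm can. A call with a number of a shift or a turn outside -1 to 1 is refused whole. A call with a gripper value outside its range is refused whole. The fingers move at their own pace and stop on an object; "force" is the grip in N (left out, the last holds). Time passes only in rows, so rows that repeat a pose let the fingers close, or fill a call up. It gives the time, the measured TCP pose, the force, the opening and the grip force at its end, in the units of the state.
- sense(): the state, without advancing time (a new reading comes with each control period).
- viewer.snapshot(name): name is "scene" or "top" or "wrist"; returns the picture (480x640x3 uint8, red, green, blue); there is no depth.
- viewer.get_calibration(name): a dict with "fx", "fy", "cx", "cy" (pixels), "R" (3x3) and "t" (3): a world point X has camera coordinates R X + t. Camera axes: x right, y down, z forward; pixel columns grow to the right and rows downward; lengths in mm; the calibration is good to about 2 mm. A picture is of the moment at which its call begins: read the wrist's pose just before it. get_calibration takes no time and is no camera call; for the wrist camera it gives the pose at the moment of the call.
- order.hand_in(): hands the job in; it is judged then, once.
The state is a dict: "time": time; "joint_pos": joint angles; "qd": joint speeds; "joint_efforts": joint torques, N m; "tool_pos": TCP position; "tcp_rot": TCP orientation; "ft_force": force on the tool from outside, world axes, zero at the start; "wrist_torque": the same for the moment, N m; "finger_gap": finger opening in mm; "grip_force": force on a finger pad.
Only numpy, scipy, OpenCV 4.12 (cv2) and the standard library are available. Lean on these libraries where they do the work, as an engineer would, in place of code of your own. Each camera call takes 0.05 s, during which the arm holds its last target. There are 200 camera calls.

## Working session

There is one attempt and no reset: what is moved stays moved. The work goes in short steps, Python scripts to look and compute and a tool call to move; the robot and the scene stay as the last step left them, time stands still between calls to the robot, and variables do not carry over. Pictures are saved under pics/ and viewed, at most 12 in all, crops included, and the job is handed in when it is done.

Besides the shell and the picture viewer there is one more tool, called as name(argument=value, ...), one argument or row to a line, values as JSON. carry_out: Moves the arm, as the interface text tells. Its arguments: {"type":"object","properties":{"increments":{"type":"array"},"force":{"type":"number"}},"required":["increments"]}

```bash
ls; mkdir -p pics
python3 - <<'E'
from bench import sense, viewer, order, r
import cv2
s=sense(); print(s, r.tcp_to_grasp)
a=viewer.snapshot("scene"); b=viewer.snapshot("top")
cv2.imwrite("pics/scene.png",a[:,:,::-1]); cv2.imwrite("pics/top.png",b[:,:,::-1])
for n in("scene","top","wrist"): print(n,viewer.get_calibration(n))
E
```

```text
pics
{'time': 0.0, 'joint_pos': array([-7.58830411e+01,  7.51339379e+00,  8.53291453e+01, -2.96984720e-04,
        8.72604993e+01, -4.89220268e+00]), 'qd': array([ 0.00580978,  0.03730528, -0.0348925 ,  0.01629079,  0.01460694,
        0.00600372]), 'joint_efforts': array([ 1.30685035e-03, -5.69403291e+01, -5.00544906e+01,  3.93476398e-06,
        1.47575751e-02,  5.59764075e-06]), 'tool_pos': array([ 195.32755333, -566.74599799,  230.26357408]), 'tcp_rot': array([-1.79897312e+02, -8.49171096e-03,  1.90091685e+01]), 'ft_force': array([-0.49760098, -0.2194779 , -1.08525502]), 'wrist_torque': array([ 0.01442128, -0.03202094, -0.01211732]), 'grip_force': 0.0, 'finger_gap': 85.20819404802535} 18.700000000000003
scene {'fx': 507.6593714103848, 'fy': 507.6593714103848, 'cx': 322.6985818472413, 'cy': 230.35557218543676, 'R': array([[-0.74916273,  0.66238337, -0.00186336],
       [ 0.52573151,  0.59289204, -0.60998804],
       [-0.40294116, -0.45795994, -0.79240843]]), 't': array([ 429.18148937, -248.36719718, 1584.61979897])}
top {'fx': 438.8797677350544, 'fy': 438.8797677350544, 'cx': 319.694672149107, 'cy': 244.40491393728104, 'R': array([[-2.18807314e-03, -9.99997582e-01,  2.20979908e-04],
       [-9.95086990e-01,  2.15545552e-03, -9.89809883e-02],
       [ 9.89802726e-02, -4.36471873e-04, -9.95089300e-01]]), 't': array([   2.07604144,  581.43968599, 1109.98262586])}
wrist {'fx': 396.33800226362507, 'fy': 396.33800226362507, 'cx': 320.0647204260321, 'cy': 246.51051330922942, 'R': array([[ 0.32516727, -0.94565519, -0.0015831 ],
       [-0.90560324, -0.31187643,  0.28742975],
       [-0.27230317, -0.09202909, -0.95780041]]), 't': array([-599.45744243,  -37.08522551,  380.37083805])}
```

View pics/top.png

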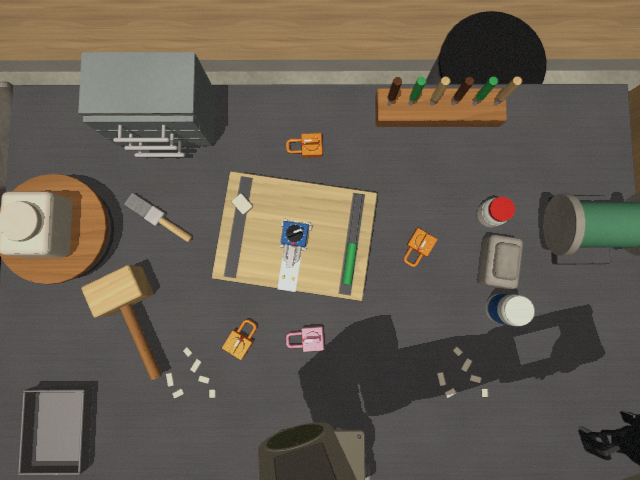

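View pics/scene.png

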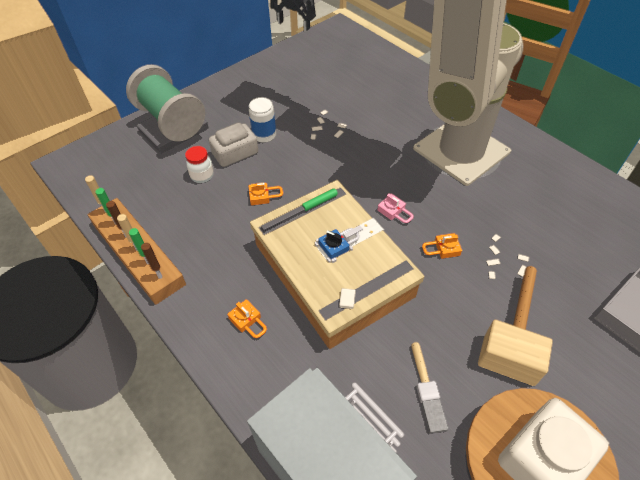

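```bash
cat > h.py <<'E'
import numpy as np, cv2
from scipy.spatial.transform import Rotation as Ro
def ray(c,uv):
    d=np.array([(uv[0]-c["cx"])/c["fx"],(uv[1]-c["cy"])/c["fy"],1.]); R=np.array(c["R"])
    d=R.T@d; return -R.T@np.array(c["t"]), d/np.linalg.norm(d)
def onz(c,uv,z):
    o,d=ray(c,uv); return o+d*(z-o[2])/d[2]
def tri(rays):
    A=sum(np.eye(3)-np.outer(d,d) for o,d in rays); b=sum((np.eye(3)-np.outer(d,d))@o for o,d in rays)
    X=np.linalg.solve(A,b); return X,[np.linalg.norm(np.cross(X-o,d)) for o,d in rays]
def proj(c,X):
    p=np.array(c["R"])@np.array(X)+np.array(c["t"]); return np.array([p[0]/p[2]*c["fx"]+c["cx"],p[1]/p[2]*c["fy"]+c["cy"]])
def hsv(im,lo,hi): return cv2.inRange(cv2.cvtColor(im,cv2.COLOR_RGB2HSV),np.array(lo),np.array(hi))
def blobs(m,amin=20):
    n,l,s,c=cv2.connectedComponentsWithStats(m); return [(s[i,4],c[i],l==i) for i in np.argsort(-s[:,4]) if i>0 and s[i,4]>=amin]
def rel(p0,e0,p1,e1):
    R0=Ro.from_euler('xyz',e0,degrees=True); R1=Ro.from_euler('xyz',e1,degrees=True)
    return np.round(np.r_[R0.inv().apply(np.array(p1)-p0)/400,(R0.inv()*R1).as_rotvec()/(2*np.pi)],5)
E
python3 - <<'E'
from h import *
from bench import viewer,sense
a=cv2.imread("pics/scene.png")[:,:,::-1].copy();b=cv2.imread("pics/top.png")[:,:,::-1].copy()
cs,ct,cw=[viewer.get_calibration(n) for n in("scene","top","wrist")]
for n,im,c in(("s",a,cs),("t",b,ct)):
    for A,ce,m in blobs(hsv(im,[100,120,60],[125,255,255]),60)[:5]: print(n,A,ce,onz(c,ce,126))
# lid
m=hsv(b,[10,40,130],[28,170,255]); m[:165]=0;m[310:]=0;m[:,:205]=0;m[:,385:]=0
m=cv2.morphologyEx(m,cv2.MORPH_CLOSE,np.ones((21,21),np.uint8))
B=max(cv2.findContours(m,0,2)[0],key=cv2.contourArea); box=cv2.boxPoints(cv2.minAreaRect(B)); print(box)
P=np.array([onz(ct,q,100) for q in box]); print(P, P.mean(0))
Rt=Ro.from_euler('xyz',sense()["tcp_rot"],degrees=True); p=np.array(sense()["tool_pos"])
print("cam in tool",Rt.inv().apply(-cw["R"].T@cw["t"]-p), "axis",Rt.inv().apply(cw["R"][2]),Rt.inv().apply(cw["R"][0]))
cv2.imwrite("pics/crop.png",np.hstack([cv2.resize(b[165:305,230:350],(400,467),interpolation=2)[:400],cv2.resize(a[195:295,280:380],(400,400),interpolation=2)])[:,:,::-1])
E
```

```text
s 15800 [157.44594937  37.68443038] [ 464.04353572 -981.39527658  126.        ]
s 4355 [611.02342135  37.30792193] [-702.27425434   53.04067226  126.        ]
s 309 [263.3592233  127.71197411] [ 473.43679593 -370.40093084  126.        ]
s 289 [333.51557093 247.4982699 ] [607.59577037  78.34921251 126.        ]
s 144 [557.625       38.20833333] [-560.65666287  -65.56614644  126.        ]
t 266 [294.94736842 233.65413534] [597.59972876  59.64946332 126.        ]
t 124 [494.33870968 313.65322581] [ 408.33770094 -406.7483578   126.        ]
[[211.05789 278.3856 ]
 [226.97714 170.48843]
 [377.3914  192.6807 ]
 [361.47214 300.57785]]
[[ 492.52612068  263.18450433  100.        ]
 [ 758.57731849  229.75213481  100.        ]
 [ 701.97101345 -141.42105287  100.        ]
 [ 438.58852813  -99.18643276  100.        ]] [597.91574519  63.08228837 100.        ]
cam in tool [  73.40759643    0.3433576  -143.66315982] axis [-2.87567782e-01 -1.20053614e-04  9.57760281e-01] [-5.89508702e-04  9.99999825e-01 -5.16518771e-05]
```

View pics/crop.png

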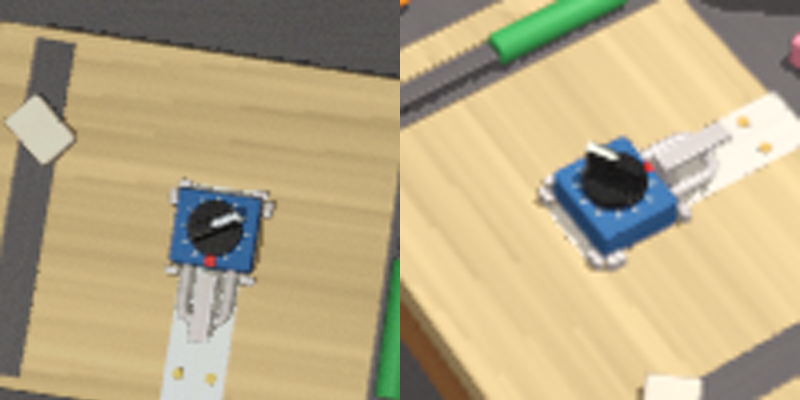

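Candidates: blue lock top (295,234)/scene (333,247); orange at top (305,145), (421,247), (240,340); pink at top (305,338). The blue one on the chest at its centre, with the red mark towards the robot and the keeper arm over the shackle, fits. The crop confirms it: blue body, black dial at crop px (213,228), and the pointer towards the upper right at (240,215), so the dial is at about 120°.

Run:
```python
from h import *
p0=[195.467,-567.272,231.292];e0=[180,0,19.01]
p1=[395,-265,245];p2=[600,62,245]
print(rel(p0,e0,p1,[180,0,65])); print(rel(p1,[180,0,65],p2,[180,0,112]))
```

```text
[ 0.71778 -0.55198 -0.03427  0.       0.      -0.12775]
[ 0.9575   0.11899  0.      -0.       0.      -0.13056]
```

carry_out(
  increments=[0.718, -0.552, -0.034, 0, 0, -0.1278, 1, 0.718, -0.552, -0.034, 0, 0, -0.1278, 1, 0.718, -0.552, -0.034, 0, 0, -0.1278, 1, 0.718, -0.552, -0.034, 0, 0, -0.1278, 1, 0.718, -0.552, -0.034, 0, 0, -0.1278, 1, 0.718, -0.552, -0.034, 0, 0, -0.1278, 1, 0.718, -0.552, -0.034, 0, 0, -0.1278, 1, 0.718, -0.552, -0.034, 0, 0, -0.1278, 1, 0.718, -0.552, -0.034, 0, 0, -0.1278, 1, 0.718, -0.552, -0.034, 0, 0, -0.1278, 1],
)

```text
time: 1.35
tool_pos: [394.5, -265.9, 244.7]
tcp_rot: [-180.0, -0.0, 64.9]
ft_force: [-0.1, -0.2, 0.2]
finger_gap: 85.6
grip_force: 0.0
```

carry_out(
  increments=[0.9575, 0.119, 0, 0, 0, -0.1306, 1, 0.9575, 0.119, 0, 0, 0, -0.1306, 1, 0.9575, 0.119, 0, 0, 0, -0.1306, 1, 0.9575, 0.119, 0, 0, 0, -0.1306, 1, 0.9575, 0.119, 0, 0, 0, -0.1306, 1, 0.9575, 0.119, 0, 0, 0, -0.1306, 1, 0.9575, 0.119, 0, 0, 0, -0.1306, 1, 0.9575, 0.119, 0, 0, 0, -0.1306, 1, 0.9575, 0.119, 0, 0, 0, -0.1306, 0, 0.9575, 0.119, 0, 0, 0, -0.1306, -0.3],
)

```text
time: 2.6
tool_pos: [599.7, 60.5, 245.2]
tcp_rot: [180.0, 0.0, 111.9]
ft_force: [0.0, -0.2, 0.5]
finger_gap: 51.4
grip_force: 0.0
```

```bash
cat > look.py <<'E'
import sys,pickle
from h import *
from bench import viewer,sense
s=sense(); c=viewer.get_calibration("wrist"); im=viewer.snapshot("wrist"); n=sys.argv[1]
cv2.imwrite(f"pics/{n}.png",im[:,:,::-1]); pickle.dump((s,c,im),open(f"{n}.pkl","wb"))
print(s["time"],s["tool_pos"],s["tcp_rot"],s["ft_force"],s["finger_gap"])
E
python3 look.py w1
```

```text
2.6 [599.66835821  60.53714712 245.18890735] [1.79990223e+02 1.67673872e-02 1.11915270e+02] [ 0.00426258 -0.18605372  0.48808892] 51.38880232572104
```

View pics/w1.png

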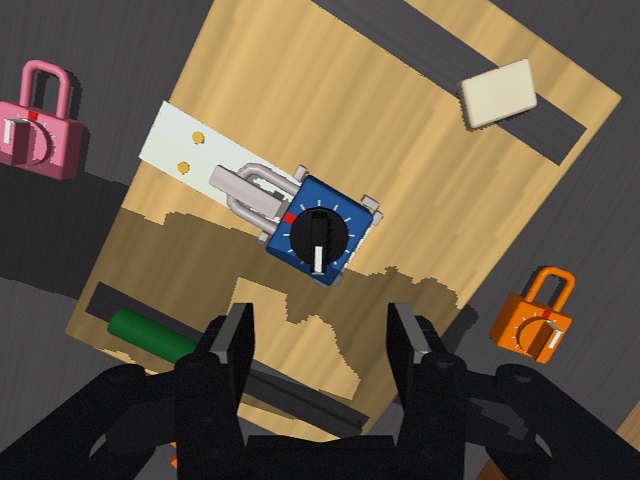

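The wrist view shows the blue lock at (320,235): red mark at (290,218), white pointer end at (318,260), bar nearly vertical in the image (so roughly along tool x), keeper arm at (245,190). I take a second, shifted view for triangulation.

carry_out(
  increments=[-0.05, 0.15, 0, 0, 0, 0, -0.3, -0.05, 0.15, 0, 0, 0, 0, -0.3, -0.05, 0.15, 0, 0, 0, 0, -0.3, -0.05, 0.15, 0, 0, 0, 0, -0.3, -0.05, 0.15, 0, 0, 0, 0, -0.3, -0.05, 0.15, 0, 0, 0, 0, -0.3, -0.05, 0.15, 0, 0, 0, 0, -0.3, -0.05, 0.15, 0, 0, 0, 0, -0.3, -0.05, 0.15, 0, 0, 0, 0, -0.3, -0.05, 0.15, 0, 0, 0, 0, -0.3],
)

```text
time: 3.9
tool_pos: [663.1, 66.1, 244.8]
tcp_rot: [-180.0, -0.0, 112.0]
ft_force: [-0.1, -0.4, 0.2]
finger_gap: 30.0
grip_force: 0.0
```

```bash
python3 look.py w2
cat > meas.py <<'E'
import pickle,sys
from h import *
V=[pickle.load(open(f"{n}.pkl","rb")) for n in sys.argv[1:]]
F=[]
for s,c,im in V:
    m=hsv(im,[100,130,50],[125,255,255]); B=blobs(m,300)
    hint=proj(c,[600,62,126]); A,ce,mm=min(B,key=lambda b:np.linalg.norm(b[1]-hint))
    cnt=max(cv2.findContours(mm.astype(np.uint8),0,1)[0],key=cv2.contourArea); hull=cv2.convexHull(cnt)
    reg=np.zeros(m.shape,np.uint8); cv2.drawContours(reg,[hull],-1,255,-1)
    red=hsv(im,[0,150,110],[6,255,255])&cv2.dilate(reg,np.ones((9,9)))
    wh=hsv(im,[0,0,190],[180,40,255])&cv2.erode(reg,np.ones((13,13)))
    r=blobs(red,8)[0]; w=blobs(wh,15)[0]
    # disc: black inside hull
    bk=cv2.inRange(im,(0,0,0),(45,45,45))&reg; kc=max(cv2.findContours(bk,0,1)[0],key=cv2.contourArea)
    q=cv2.approxPolyDP(hull,6,True)[:,0]
    wr=cv2.minAreaRect(np.argwhere(w[2])[:,::-1].astype(np.float32))
    F.append(dict(red=r[1],white=w[1],disc=np.array(cv2.minEnclosingCircle(kc)[0])))
    print("blue",A,ce,"red",r[0],r[1],"white",w[0],w[1],wr,"disc",cv2.minEnclosingCircle(kc),cv2.fitEllipse(kc)[:2],"\npoly",q.tolist())
    for z,k in((126,"red"),(153,"white"),(134,"disc")): print("  onz",k,onz(c,F[-1][k],z))
    m2=onz(c,ce,126); print("  blue onz",m2)
if len(V)>1:
    for k in F[0]: print(k,tri([ray(V[i][1],F[i][k]) for i in range(len(V))]))
E
python3 meas.py w1 w2
```

```text
3.9 [663.09754502  66.08844301 244.79155904] [-1.79992213e+02 -2.97547175e-03  1.12036738e+02] [-0.05255214 -0.36172888  0.1564672 ] 30.03431489054734
blue 3568 [320.35930493 225.08548206] red 92 [288.97826087 218.04347826] white 136 [318.21323529 258.41176471] ((318.278076171875, 258.9389343261719), (5.742826461791992, 24.119871139526367), 2.8624050617218018) disc ((317.5, 239.59230041503906), 33.05320739746094) ((318.46966552734375, 236.09071350097656), (56.686397552490234, 59.85249328613281)) 
poly [[308, 175], [372, 216], [329, 284], [266, 249]]
  onz red [575.04249217  65.73231336 126.        ]
  onz white [600.89083862  54.75046864 153.        ]
  onz disc [597.82207874  60.95228052 134.        ]
  blue onz [596.61823049  69.10474809 126.        ]
blue 3177 [243.12559018 193.39345294] red 83 [196.08433735 189.75903614] white 90 [218.66666667 224.83333333] ((218.81082153320312, 226.8648681640625), (20.714271545410156, 5.589565753936768), 80.53767395019531) disc ((225.27630615234375, 211.3682098388672), 32.7111701965332) ((228.63221740722656, 208.462158203125), (52.523193359375, 64.15483093261719)) 
poly [[218, 148], [284, 185], [243, 260], [216, 247], [195, 183]]
  onz red [574.47435589  66.2279498  126.        ]
  onz white [599.78816963  57.74440356 153.        ]
  onz disc [598.12459021  61.85059105 134.        ]
  blue onz [604.16664391  75.6141267  126.        ]
red (array([574.99925544,  66.53050443, 128.22416794]), [np.float64(0.26216866912930525), np.float64(0.26216866912930503)])
white (array([600.33811718,  57.41202272, 156.67688169]), [np.float64(1.4472355591652017), np.float64(1.4472355591651953)])
disc (array([597.9250941 ,  61.00542548, 132.55563061]), [np.float64(0.4215280880005249), np.float64(0.4215280880005504)])
```

```bash
cat > yaw.py <<'E'
import pickle
from h import *
for n in("w1","w2"):
    s,c,im=pickle.load(open(n+".pkl","rb"))
    m=hsv(im,[10,60,60],[28,255,255]); m=max(blobs(m,1000),key=lambda b:b[0])[2]
    P=np.array([onz(c,(np.argmax(m[v]),v+0.0),100)[:2] for v in range(10,270) if m[v].any() and np.argmax(m[v])>3])
    vx,vy,x0,y0=cv2.fitLine(P.astype(np.float32),cv2.DIST_HUBER,0,.01,.01).ravel()
    yaw=np.degrees(np.arctan2(vy,vx))%180-90; res=np.abs((P-[x0,y0])@[-vy,vx])
    print(n,"yaw",yaw,"front edge pt",x0,y0,"res",np.median(res),len(P))
    m=hsv(im,[100,130,50],[125,255,255]); hint=proj(c,[600,62,126]); mm=min(blobs(m,300),key=lambda b:np.linalg.norm(b[1]-hint))[2]
    # blue seen from above: local coords of pixels on z=126
    ys,xs=np.where(mm); Q=np.array([onz(c,(x,y),126)[:2] for x,y in zip(xs,ys)])
    R=Ro.from_euler('z',-yaw,degrees=True).as_matrix()[:2,:2]; L=Q@R.T
    o=[599,62]@R.T; D=L-o
    print("  local x range by y band, y range by x band:",[np.round([D[(abs(D[:,1]-k)<2),0].min(),D[abs(D[:,1]-k)<2,0].max()],1).tolist() for k in(-20,-12,12)],[np.round([D[(abs(D[:,0]-k)<2),1].min(),D[abs(D[:,0]-k)<2,1].max()],1).tolist() for k in(-15,-8,0,8)])
    cam=-c["R"].T@c["t"]; print("  cam",cam)
E
python3 yaw.py
```

```text
w1 yaw -8.796326 front edge pt 464.70157 74.32929 res 0.2210278204284472 260
  local x range by y band, y range by x band: [[-28.2, 24.8], [-28.1, 25.0], [-28.3, 24.7]] [[-28.6, 32.3], [-28.4, 32.3], [-28.4, 32.4], [-28.6, 32.4]]
  cam [572.38757357 128.31547838 388.88404191]
w2 yaw -9.061928 front edge pt 461.65567 50.393723 res 0.6362334998559113 247
  local x range by y band, y range by x band: [[10.9, 25.3], [14.6, 25.4], [-27.5, 25.2]] [[13.5, 33.5], [18.5, 33.5], [19.2, 33.6], [-28.2, 33.6]]
  cam [635.70844792 133.77740824 388.46509213]
```

```bash
cat > nxt.py <<'E'
# commanded pose chained over the moves made so far, and the increments to given targets
import sys
from h import *
LOG=eval(open("log.txt").read())
p=np.array([195.467,-567.272,231.292]); Rm=Ro.from_euler('xyz',[180,0,19.01],degrees=True)
for g in LOG: p=p+Rm.apply(np.array(g[:3])*400); Rm=Rm*Ro.from_rotvec(np.array(g[3:6])*2*np.pi)
C=np.array([598,62.7,100.]); Y=-8.8; L=Ro.from_euler('z',Y,degrees=True)
print("cmd",p.round(2),Rm.as_euler('xyz',degrees=True).round(2))
for a in sys.argv[1:]:   # lx,ly,lz (lock frame), yaw
    v=np.array(eval(a)); print(a,rel(p,Rm.as_euler('xyz',degrees=True),C+L.apply(v[:3]),[180,0,v[3]]))
E
cat > log.txt <<'E'
[[.718,-.552,-.034,0,0,-.1278],[.9575,.119,0,0,0,-.1306],[-.05,.15,0,0,0,0],]
E
python3 nxt.py 0,0,60,111.2 0,0,38,111.2; python3 -c "
from bench import sense;s=sense();print(s['tool_pos'],s['tcp_rot'])"
```

```text
cmd [663.1   66.07 244.89] [180.     0.   112.03]
0,0,60,111.2 [ 0.05325 -0.15403  0.21223 -0.      -0.       0.00232]
0,0,38,111.2 [ 0.05325 -0.15403  0.26723 -0.      -0.       0.00232]
[663.08219639  66.09254234 244.78072084] [-1.79989392e+02 -3.11133158e-03  1.12035774e+02]
```

carry_out(
  increments=[0.053, -0.154, 0, 0, 0, 0.0023, -0.3, 0.053, -0.154, 0.02, 0, 0, 0.0023, -0.3, 0.053, -0.154, 0.15, 0, 0, 0.0023, -0.3, 0.053, -0.154, 0.21, 0, 0, 0.0023, -0.3, 0.053, -0.154, 0.24, 0, 0, 0.0023, -0.3, 0.053, -0.154, 0.265, 0, 0, 0.0023, -0.3, 0.053, -0.154, 0.265, 0, 0, 0.0023, -0.3, 0.053, -0.154, 0.265, 0, 0, 0.0023, -0.6, 0.053, -0.154, 0.265, 0, 0, 0.0023, -1, 0.053, -0.154, 0.265, 0, 0, 0.0023, -1],
  force=40,
)

```text
time: 5.2
tool_pos: [598.8, 62.5, 140.2]
tcp_rot: [179.9, 0.0, 111.2]
ft_force: [-2.2, -0.2, 6.3]
finger_gap: 8.6
grip_force: 42.1
```

```bash
sed -i 's/,\]$/,[.053,-.154,.265,0,0,.0023],]/' log.txt; python3 nxt.py 0,0,39,51.2; python3 look.py w3; python3 -c "
from bench import sense;s=sense();print(s['wrist_torque'],s['grip_force'],s['joint_pos'])"
```

```text
cmd [598.05  62.61 138.89] [180.     0.   111.21]
0,0,39,51.2 [ 2.5000e-04 -3.0000e-05 -2.7000e-04  0.0000e+00 -0.0000e+00  1.6668e-01]
5.2 [598.76948692  62.54807348 140.24180147] [1.79897098e+02 4.30176516e-02 1.11201675e+02] [-2.24552231 -0.23777578  6.34011635] 8.593850580248692
[-0.0851269   0.26331589  0.04523351] 42.03664183616638 [ 1.08903914e+00  1.10343131e+01  9.09684186e+01 -6.52148016e-03
  7.78838205e+01 -2.01127476e+01]
```

View pics/w3.png

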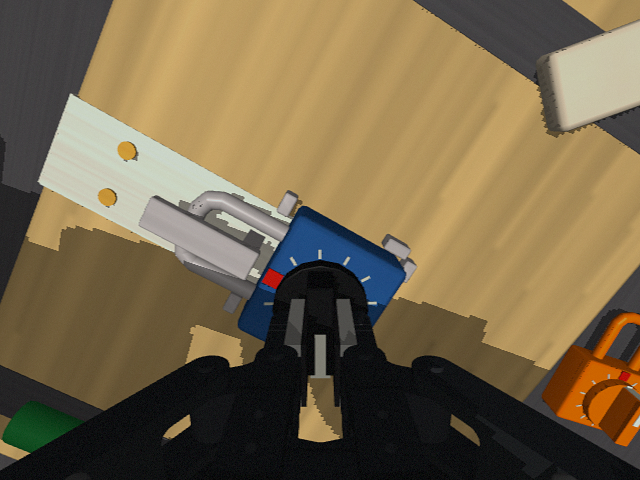

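carry_out(
  increments=[0, 0, -0.003, 0, 0, 0.0167, -1, 0, 0, -0.003, 0, 0, 0.0333, -1, 0, 0, -0.003, 0, 0, 0.05, -1, 0, 0, -0.003, 0, 0, 0.0667, -1, 0, 0, -0.003, 0, 0, 0.0833, -1, 0, 0, -0.003, 0, 0, 0.1, -1, 0, 0, -0.003, 0, 0, 0.1167, -1, 0, 0, -0.003, 0, 0, 0.1333, -1, 0, 0, -0.003, 0, 0, 0.15, -1, 0, 0, -0.003, 0, 0, 0.1667, -1],
)

```text
time: 6.5
tool_pos: [597.4, 63.0, 140.3]
tcp_rot: [-179.9, 0.0, 51.0]
ft_force: [-4.6, 0.5, 4.2]
finger_gap: 8.4
grip_force: 41.7
```

```bash
sed -i 's/,\]$/,[0,0,-.003,0,0,.1667],]/' log.txt; python3 nxt.py 0,0,40,-8.8; python3 -c "
from bench import sense;s=sense();print(s['wrist_torque'],s['grip_force'],s['ft_force'],s['tool_pos'],s['tcp_rot'],s['joint_pos'])"
```

```text
cmd [598.05  62.61 140.09] [180.     0.    51.19]
0,0,40,-8.8 [ 9.0000e-05 -2.3000e-04  2.3000e-04 -0.0000e+00 -0.0000e+00  1.6665e-01]
[0.15418758 0.77770541 0.04589168] 41.74991726875305 [-4.59420017  0.54457164  4.19829742] [597.36444148  62.95717627 140.26472893] [-1.79923917e+02  3.04144592e-02  5.10090600e+01] [1.11089388e+00 1.10081458e+01 9.09953233e+01 2.63126072e-02
 7.80743194e+01 4.00963993e+01]
```

Small forces and the dial follows. Second half of the turn.

carry_out(
  increments=[0, 0, 0, 0, 0, 0.0185, -1, 0, 0, 0, 0, 0, 0.037, -1, 0, 0, 0, 0, 0, 0.0556, -1, 0, 0, 0, 0, 0, 0.0741, -1, 0, 0, 0, 0, 0, 0.0926, -1, 0, 0, 0, 0, 0, 0.1111, -1, 0, 0, 0, 0, 0, 0.1296, -1, 0, 0, 0, 0, 0, 0.1482, -1, 0, 0, 0, 0, 0, 0.1667, -1, 0, 0, 0, 0, 0, 0.1667, -1],
)

```text
time: 7.75
tool_pos: [597.2, 63.5, 140.3]
tcp_rot: [-179.9, 0.1, -8.9]
ft_force: [-5.9, 3.3, 3.9]
finger_gap: 8.6
grip_force: 41.9
```

```bash
sed -i 's/,\]$/,[0,0,0,0,0,.1667],]/' log.txt; python3 nxt.py 0,0,100,-8.8 -52,0,100,-8.8; python3 -c "
from bench import sense;s=sense();print(s['wrist_torque'],s['grip_force'],s['ft_force'],s['tool_pos'],s['tcp_rot'],s['joint_pos'])"
```

```text
cmd [598.05  62.61 140.09] [180.     0.    -8.82]
0,0,100,-8.8 [-1.5000e-04 -2.0000e-04 -1.4977e-01  0.0000e+00  0.0000e+00 -5.0000e-05]
-52,0,100,-8.8 [-1.3015e-01 -1.6000e-04 -1.4977e-01  0.0000e+00  0.0000e+00 -5.0000e-05]
[0.47096858 0.99326155 0.0149995 ] 41.853121519088745 [-5.90084913  3.31210178  3.89149976] [597.17996905  63.49393791 140.31216885] [-1.79948679e+02  1.08169469e-01 -8.88984118e+00] [1.13602980e+00 1.10020731e+01 9.09971085e+01 7.08932358e-02
 7.80984102e+01 1.00011240e+02]
```

carry_out(
  increments=[0, 0, 0, 0, 0, 0, -0.5, 0, 0, 0, 0, 0, 0, -0.3, 0, 0, 0, 0, 0, 0, -0.3, 0, 0, -0.05, 0, 0, 0, -0.2, 0, 0, -0.15, 0, 0, 0, 0, -0.05, 0, -0.2, 0, 0, 0, 0.3, -0.13, 0, -0.2, 0, 0, 0, 0.5, -0.13, 0, -0.2, 0, 0, 0, 0.5, -0.13, 0, -0.2, 0, 0, 0, 0.5, -0.13, 0, -0.2, 0, 0, 0, 0.5],
  force=40,
)

```text
time: 9.0
tool_pos: [547.4, 70.4, 220.4]
tcp_rot: [-180.0, -0.0, -8.8]
ft_force: [0.1, -0.3, -0.3]
finger_gap: 64.1
grip_force: 0.0
```

```bash
sed -i 's/,\]$/,[-.13,0,-.2,0,0,0],]/' log.txt; python3 look.py w4;python3 meas.py w4
```

```text
9.0 [547.36297283  70.4193001  220.38410406] [-1.79998141e+02 -2.73635034e-02 -8.83062693e+00] [ 0.10460676 -0.26989997 -0.33809469] 64.1099350884566Traceback (most recent call last):
  File "meas.py", line 12, in <module>
    r=blobs(red,8)[0]; w=blobs(wh,15)[0]
                         ~~~~~~~~~~~~^^^
IndexError: list index out of range
```

View pics/w4.png

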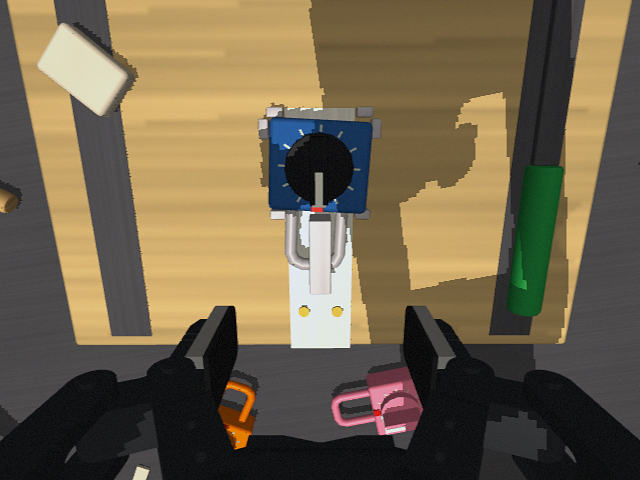

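The pointer (319,190) now stands at the red mark (318,210). The shackle legs are at about (291,235) and (345,235), the bow at about row 270. Next I compute the shackle grip.

```bash
python3 - <<'E'
import pickle
from h import *
s,c,im=pickle.load(open("w4.pkl","rb")); L=Ro.from_euler('z',8.8,degrees=True)
loc=lambda uv,z: L.apply(onz(c,uv,z)-[598,62.7,100]).round(1)
for uv,z in(((286,235),113),((350,235),113),((318,272),113),((319,211),126),((320,292),126),((320,214),126)): print(uv,loc(uv,z))
for q in((-52,0,13),(-69,0,13),(-52,20,13),(-52,-20,13),(-81,0,23),(0,0,34)): print(q,proj(c,L.inv().apply(q)+[598,62.7,100]).round(0))
E
python3 nxt.py -52,0,40,-8.8 -52,0,6,-8.8 -78,0,6,-8.8
```

```text
(286, 235) [-45.1  22.   13. ]
(350, 235) [-45.1 -20.   13. ]
(318, 272) [-70.9   1.1  13. ]
(319, 211) [-26.5   0.3  26. ]
(320, 292) [-80.   -0.3  26. ]
(320, 214) [-28.3  -0.3  26. ]
(-52, 0, 13) [320. 245.]
(-69, 0, 13) [320. 269.]
(-52, 20, 13) [289. 245.]
(-52, -20, 13) [350. 245.]
(-81, 0, 23) [320. 292.]
(0, 0, 34) [319. 168.]
cmd [546.66  70.58 220.09] [180.     0.    -8.82]
-52,0,40,-8.8 [-1.5000e-04 -1.6000e-04  2.0023e-01  0.0000e+00  0.0000e+00 -5.0000e-05]
-52,0,6,-8.8 [-1.5000e-04 -1.6000e-04  2.8523e-01  0.0000e+00  0.0000e+00 -5.0000e-05]
-78,0,6,-8.8 [-6.5150e-02 -1.4000e-04  2.8523e-01  0.0000e+00  0.0000e+00 -5.0000e-05]
```

carry_out(
  increments=[0, 0, 0.1, 0, 0, 0, 0.5, 0, 0, 0.2, 0, 0, 0, 0.5, 0, 0, 0.24, 0, 0, 0, 0.5, 0, 0, 0.27, 0, 0, 0, 0.5, 0, 0, 0.29, 0, 0, 0, 0.5, 0, 0, 0.29, 0, 0, 0, 0.5, 0, 0, 0.29, 0, 0, 0, 0.1, 0, 0, 0.29, 0, 0, 0, -0.5, 0, 0, 0.29, 0, 0, 0, -0.5, 0, 0, 0.29, 0, 0, 0, -0.5],
  force=40,
)

```text
time: 10.3
tool_pos: [547.3, 70.8, 105.2]
tcp_rot: [-180.0, -0.1, -8.8]
ft_force: [-2.1, 1.1, 5.9]
finger_gap: 38.3
grip_force: 39.6
```

```bash
sed -i 's/,\]$/,[0,0,.29,0,0,0],]/' log.txt; python3 look.py w5; python3 nxt.py -80,0,4,-8.8
```

```text
10.3 [547.31366121  70.79209617 105.23449714] [-1.79969154e+02 -9.08980223e-02 -8.81146467e+00] [-2.05960453  1.11889574  5.90377444] 38.266773720307484
cmd [546.66  70.58 104.09] [180.     0.    -8.82]
-80,0,4,-8.8 [-7.015e-02 -1.400e-04  2.300e-04  0.000e+00  0.000e+00 -5.000e-05]
```

View pics/w5.png

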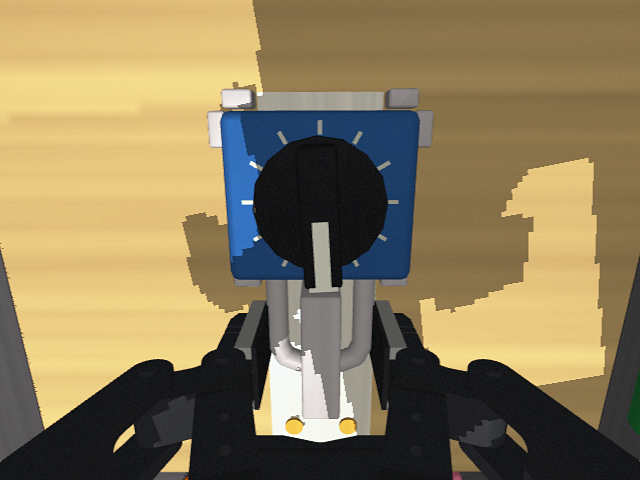

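Both pads hold the shackle legs (gap 38, rows ~340) and the pointer stands at the mark. Pull out slowly.

carry_out(
  increments=[-0.008, 0, -0.002, 0, 0, 0, -0.5, -0.016, 0, -0.002, 0, 0, 0, -0.5, -0.024, 0, -0.002, 0, 0, 0, -0.5, -0.032, 0, -0.002, 0, 0, 0, -0.5, -0.04, 0, -0.002, 0, 0, 0, -0.5, -0.048, 0, -0.002, 0, 0, 0, -0.5, -0.055, 0, -0.002, 0, 0, 0, -0.5, -0.062, 0, -0.002, 0, 0, 0, -0.5, -0.066, 0, -0.002, 0, 0, 0, -0.5, -0.066, 0, -0.002, 0, 0, 0, -0.5],
)

```text
time: 11.6
tool_pos: [520.2, 74.7, 104.8]
tcp_rot: [180.0, 0.0, -8.8]
ft_force: [0.6, -0.1, 4.0]
finger_gap: 38.2
grip_force: 40.5
```

```bash
sed -i 's/,\]$/,[-.066,0,-.002,0,0,0],]/' log.txt; python3 look.py w6
```

```text
11.6 [520.24646311  74.66985341 104.7783417 ] [ 1.79997871e+02  3.18535990e-02 -8.81493050e+00] [ 0.63550672 -0.08667913  3.96489377] 38.21747921836497
```

carry_out(
  increments=[-0.0025, 0, 0, 0, 0, 0, -0.5, -0.0025, 0, 0, 0, 0, 0, -0.5, -0.005, 0, 0, 0, 0, 0, -0.5, -0.005, 0, 0, 0, 0, 0, -0.5, -0.0075, 0, 0, 0, 0, 0, -0.5, -0.0075, 0, 0, 0, 0, 0, -0.5, -0.01, 0, 0, 0, 0, 0, -0.5, -0.01, 0, 0, 0, 0, 0, -0.5, -0.01, 0, 0, 0, 0, 0, -0.5, -0.01, 0, 0, 0, 0, 0, -0.5],
)

```text
time: 12.9
tool_pos: [519.1, 74.9, 105.6]
tcp_rot: [-180.0, -0.3, -8.8]
ft_force: [14.3, -0.7, -2.8]
finger_gap: 38.1
grip_force: 40.7
```

```bash
sed -i 's/,\]$/,[-.01,0,0,0,0,0],]/' log.txt; python3 look.py w7;  python3 nxt.py -5,0,100,-8.8 -5,0,3,-8.8
```

```text
12.9 [519.08980183  74.85540991 105.60861639] [-179.97353209   -0.31853837   -8.83333851] [14.2598962  -0.65716767 -2.83857276] 38.10383888492104
cmd [516.62  75.24 104.89] [180.     0.    -8.82]
-5,0,100,-8.8 [ 1.9335e-01 -1.9000e-04 -2.3777e-01  0.0000e+00  0.0000e+00 -5.0000e-05]
-5,0,3,-8.8 [ 1.9335e-01 -1.9000e-04  4.7300e-03  0.0000e+00  0.0000e+00 -5.0000e-05]
```

View pics/w7.png

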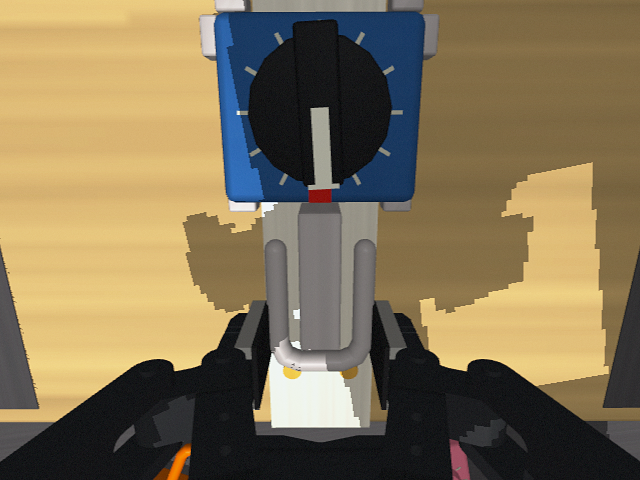

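Force shows the shackle stop (14 N, no slip in the pads). The bow (row ~362) now lies beyond the arm's tip (row ~352), and the pointer (320,150) is still on the red mark (319,196). Release, rise, and move over the body.

carry_out(
  increments=[0.002, 0, 0, 0, 0, 0, -0.2, 0.002, 0, 0, 0, 0, 0, 0.2, 0.002, 0, 0, 0, 0, 0, 0.5, 0.002, 0, 0, 0, 0, 0, 0.5, 0.002, 0, -0.1, 0, 0, 0, 0.5, 0.002, 0, -0.238, 0, 0, 0, 0.6, 0.1, 0, -0.238, 0, 0, 0, 0.85, 0.191, 0, -0.238, 0, 0, 0, 0.85, 0.191, 0, -0.238, 0, 0, 0, 0.85, 0.191, 0, -0.238, 0, 0, 0, 0.85],
)

```text
time: 14.2
tool_pos: [591.3, 63.6, 199.4]
tcp_rot: [180.0, 0.1, -8.8]
ft_force: [0.4, -0.5, 0.3]
finger_gap: 78.7
grip_force: 0.0
```

```bash
sed -i 's/,\]$/,[.191,0,-.238,0,0,0],]/' log.txt; python3 look.py w8;  python3 nxt.py -6,0,1,-8.8 -6,0,151,-8.8
```

```text
14.2 [591.32167072  63.62517292 199.3734586 ] [ 1.79988034e+02  1.05030359e-01 -8.81868424e+00] [ 0.38689704 -0.54569015  0.27307736] 78.70785070425924
cmd [592.12  63.53 200.09] [180.     0.    -8.82]
-6,0,1,-8.8 [-1.5000e-04 -1.9000e-04  2.4773e-01  0.0000e+00  0.0000e+00 -5.0000e-05]
-6,0,151,-8.8 [-1.5000e-04 -1.9000e-04 -1.2727e-01  0.0000e+00  0.0000e+00 -5.0000e-05]
```

View pics/w8.png

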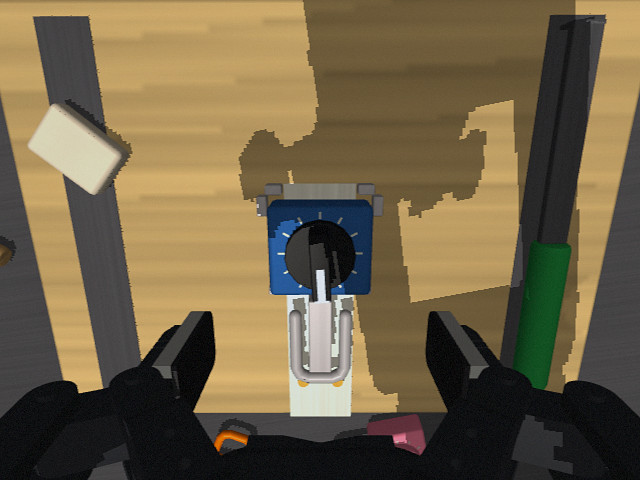

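The shackle stays out (bow at row ~380, arm tip ~370) and the body at (320,248) is between the fingers' lines. Descend and grip the body.

carry_out(
  increments=[0, 0, 0.1, 0, 0, 0, 0.85, 0, 0, 0.18, 0, 0, 0, 0.85, 0, 0, 0.22, 0, 0, 0, 0.85, 0, 0, 0.245, 0, 0, 0, 0.85, 0, 0, 0.247, 0, 0, 0, 0.85, 0, 0, 0.247, 0, 0, 0, 0.6, 0, 0, 0.247, 0, 0, 0, 0, 0, 0, 0.247, 0, 0, 0, 0, 0, 0, 0.247, 0, 0, 0, 0, 0, 0, 0.247, 0, 0, 0, 0],
  force=60,
)

```text
time: 15.5
tool_pos: [593.3, 63.6, 103.0]
tcp_rot: [-180.0, -0.2, -8.8]
ft_force: [-0.8, -0.6, 6.3]
finger_gap: 59.0
grip_force: 67.6
```

```bash
sed -i 's/,\]$/,[0,0,.247,0,0,0],]/' log.txt; python3 look.py w9
python3 - <<'E'
import pickle
from h import *
s,c,im=pickle.load(open("w8.pkl","rb")); L=Ro.from_euler('z',8.8,degrees=True)
for uv,z in(((320,382),113),((320,371),126),((320,297),126),((288,345),113),((352,345),113)): print(uv,L.apply(onz(c,uv,z)-[598,62.7,100]).round(1))
E
```

```text
15.5 [593.29084832  63.59712214 103.04213664] [-1.79968231e+02 -1.55995270e-01 -8.81771554e+00] [-0.77716412 -0.58077923  6.34091765] 58.97549308174271
(320, 382) [-98.1  -0.2  13. ]
(320, 371) [-80.7  -0.2  26. ]
(320, 297) [-29.9  -0.3  26. ]
(288, 345) [-69.8  20.7  13. ]
(352, 345) [-69.9 -21.2  13. ]
```

Front face to bow is 68 mm, so the shackle is fully out and about 9 mm clear of the arm's tip. Lift gently.

carry_out(
  increments=[0, 0, -0.006, 0, 0, 0, 0, 0, 0, -0.012, 0, 0, 0, 0, 0, 0, -0.022, 0, 0, 0, 0, 0, 0, -0.035, 0, 0, 0, 0, 0, 0, -0.05, 0, 0, 0, 0, 0, 0, -0.065, 0, 0, 0, 0, 0, 0, -0.08, 0, 0, 0, 0, 0, 0, -0.095, 0, 0, 0, 0, 0, 0, -0.1, 0, 0, 0, 0, 0, 0, -0.1, 0, 0, 0, 0],
  force=60,
)

```text
time: 16.8
tool_pos: [592.2, 63.5, 141.5]
tcp_rot: [-180.0, -0.0, -8.8]
ft_force: [1.0, -0.0, -4.5]
finger_gap: 59.0
grip_force: 66.9
```

```bash
sed -i 's/,\]$/,[0,0,-.1,0,0,0],]/' log.txt; python3 look.py w10
```

```text
16.8 [592.20020387  63.53956798 141.48634412] [-1.79995848e+02 -1.60343012e-02 -8.81524977e+00] [ 1.03480261 -0.00531443 -4.47682005] 59.01194330742454
```

View pics/w10.png

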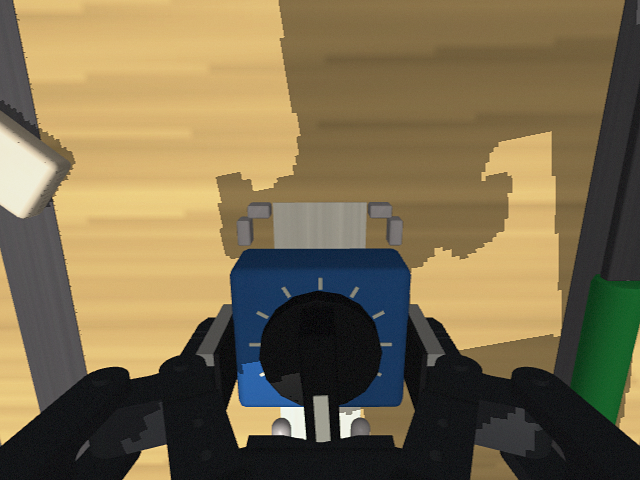

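The lock is lifted level and clear of the lugs, pointer at (320,415), weight about 4.5 N. Go to 15 cm.

carry_out(
  increments=[0, 0, -0.03, 0, 0, 0, 0, 0, 0, -0.08, 0, 0, 0, 0, 0, 0, -0.13, 0, 0, 0, 0, 0, 0, -0.18, 0, 0, 0, 0, 0, 0, -0.22, 0, 0, 0, 0, 0, 0, -0.25, 0, 0, 0, 0, 0, 0, -0.27, 0, 0, 0, 0, 0, 0, -0.278, 0, 0, 0, 0, 0, 0, -0.278, 0, 0, 0, 0, 0, 0, -0.278, 0, 0, 0, 0],
)

```text
time: 18.1
tool_pos: [591.8, 63.5, 251.7]
tcp_rot: [180.0, 0.1, -8.8]
ft_force: [0.0, -0.1, -4.8]
finger_gap: 58.6
grip_force: 66.9
```

Run:
```python
from h import *
from bench import viewer,sense
s=sense();print(s["tool_pos"],s["tcp_rot"],s["ft_force"],s["finger_gap"],s["grip_force"],np.abs(s["qd"]).max())
a=viewer.snapshot("scene");b=viewer.snapshot("top");w=viewer.snapshot("wrist")
f=lambda i:cv2.resize(i,(400,300))
cv2.imwrite("pics/fin.png",np.vstack([np.hstack([cv2.resize(a[130:310,230:470],(400,300)),f(a)]),np.hstack([f(b),f(w)])])[:,:,::-1])
```

```text
[591.76515992  63.5218203  251.68341581] [ 1.79988112e+02  7.33209029e-02 -8.81860386e+00] [ 0.04396368 -0.06433209 -4.83504691] 58.55430673374385 66.85952067375183 0.08947972456623908
```

View pics/fin.png

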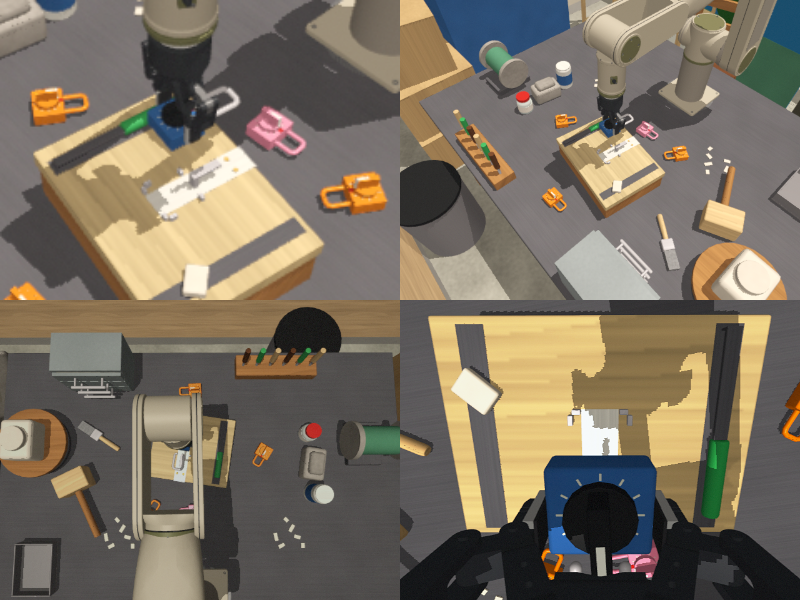

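The lock hangs level in the gripper with its shackle out, visible at (225,100) in the upper-left crop. It is about 149 mm above the lid, and the bystanders have not moved. Hand in.

```bash
python3 -c "
from bench import order;print(order.hand_in())"
```

```text
the job is handed in; nothing more can be done
None
```

The blue padlock is off the keeper and the job is handed in; the gripper holds it still about 15 cm above the lid, dial up with the pointer at the red mark and shackle fully open, and the tools, stone and tins stayed where they were.

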